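Clip the target screen to the angle bracket

TASK

Stand the white target screen on the bench with its flat back flush and centred against the front of the black bracket's upright, and clip the two together over their top edges with the blue spring clamp from the rack, one jaw on each, so that it grips by itself. Do not drop or tip over the screen or the clamp, and leave the other things on the bench where they are.

Things in the scene. Friction and masses are not known exactly. Their poses are not given: they have to be found in the camera images.
- bracket: Black angle bracket fixed to the bench; upright plate 6 mm thick, 36 wide, 100 tall. Origin: bottom middle of the upright's front face, on the bench; +x points out of that face (the free side where the screen belongs), z up. Behind it (x -6 to -66 mm) lie its foot, 60 mm wide, 12 high, and a gusset 42 mm high, 6 wide.
- screen: Loose white target screen, 220 g, L-shaped, standing by itself: plate 6 mm thick, 60 wide (y), 100 tall, with an aluminium foot 8 mm thick, 60 wide, in front (x 6 to 46 mm). Origin: bottom middle of the flat back; +x points out of the printed target face (over the foot), z up. Grip from above by the two side edges, 60 mm apart; they overhang the bracket's 36 mm upright.
- clamp: Blue spring clamp, orange pads and grips, 147 mm tall, 110 g, parked jaws down on the rack's bar. Origin: midway between the jaw pads (16 mm high, 24 wide along y); z points to the handles; jaws and handles open and close along x. Pivot pin along y, 72 mm above the origin; a plate edge may reach 60 mm above the origin. Both halves are alike: use it either way round.
- clamp_grip (a point): Midway between the clamp's two orange handle bars (14 mm thick, 34 long along the clamp's y), 132 mm above the clamp's origin. With the jaws on 12 mm the bars measure 66 mm over their outsides; fully squeezed about 31 mm. Squeezing them together along the clamp's x (10 to 15 N) opens the jaws.
- jaw_a (a joint): Opening angle of one jaw of the clamp (the other moves alike), rad: 0 when the pads are 12 mm apart, 0.28 fully open (pads about 52 mm apart), -0.08 shut on nothing. A spring closes it.
- rack: Clip rack fixed to the bench: an upright aluminium bar 12 mm thick (along x), 70 mm wide, 100 mm tall on a grey foot 80 x 90 x 12 mm. Origin under the bar's middle, on the bench; z up.
- meter: Bystander: orange hand-held multimeter lying flat, 85 x 150 x 34 mm. Origin under its middle. Leave alone.
- iris: Bystander: black iris diaphragm on a short post with round foot, 48 mm wide, 90 mm tall. Origin under its middle. Leave alone.
- lens: Bystander: round lens in an aluminium ring on a short post with round foot, 48 mm wide, 90 mm tall. Origin under its middle. Leave alone.
- driver: Bystander: screwdriver lying flat, 180 mm long , origin under its middle. Leave alone.
- bottle: Bystander: white plastic bottle with green cap, 44 mm diameter, 95 mm tall. Origin under its middle. Leave alone.
- tray: Bystander: open clear plastic tray, 100 x 130 x 45 mm. Origin under its middle. Leave alone.
- block: Bystander: small cardboard box, 90 x 60 x 45 mm. Origin under its middle. Leave alone.
Mind the look-alikes: they are no part of the job. What is shaped like the screen but pink is not meant. What is shaped like the bracket but red is not meant.

How it is judged (in metres and radians):
At the end, for the whole second after the job is handed in: Screen upright on the bench, back within 3 mm of the upright, parallel within 0.06 rad, centred within 12 mm, target outward. Clamp handles up (0.35 rad), pressing screen and bracket each with over 3 N, pads 45 to 97 mm high, within 18 mm of the middle. Both at rest (x of screen in the frame of bracket between -0.003 and 0.003 m and y of screen in the frame of bracket between -0.012 and 0.012 m and z of screen in the frame of bracket between -0.003 and 0.003 m and angle between the x axis of screen and the x axis of bracket, either way round below 0.06 rad and angle between screen's own z axis and vertical below 0.06 rad and contact force between clamp and screen above 3 N and contact force between clamp and bracket above 3 N and angle between clamp's own z axis and vertical below 0.35 rad and x of clamp in the frame of bracket between -0.012 and 0.012 m and y of clamp in the frame of bracket between -0.018 and 0.018 m and z of clamp in the frame of bracket between 0.045 and 0.097 m and linear speed of each of clamp, screen below 0.02 m/s); the robot touches nothing.
It fails at once if the screen is tipped over (more than 0.5 rad) (angle between screen's own z axis and vertical above 0.5 rad).
It fails at once if the clamp is dropped or tipped over (more than 0.9 rad from jaws-down) (angle between clamp's own z axis and vertical above 0.9 rad).
It fails at once if a bystander is pushed more than 30 mm or knocked over (distance of any of meter, iris, lens, driver, bottle, tray, block from where it was at the start of the episode above 0.03 m or angle between any of iris, lens, bottle's own z axis and vertical above 0.5 rad).
It also fails if it takes over 59 s, if anything falls off the work surface, if the arm or the gripper's body presses on something with over 40 N, if the wrist force passes 120 N, or if a joint passes its speed limit or range.

ROBOT

A 6-joint arm with a two-finger parallel gripper is mounted at the origin on the work surface. World frame = base frame: x ahead of the robot, y to its left, z up, the work surface at z = 0. Lengths are in mm, angles in rad, forces in N, time in s.
With the tool pointing down it reaches from about 350 to 875 mm from the base axis. Payload 4.2 kg.
Tool frame: the origin (TCP) lies midway between the tips of the shut fingers; the grasp point (between the pads) lies 19 mm behind it (arm.tcp_to_grasp is the distance from the TCP to the grasp point, in mm); z points along the fingers, y is the line along which they close (so a half turn about z gives the same grasp; the last joint's range is limited). The gripper opens to 85 mm and grips with 20 to 120 N. Pads are 22 mm wide; open, the fingers measure 114 mm over their backs; the gripper's body (76 mm by 85 mm) begins 54 mm behind the grasp point. The pads swing forward as they close: fully open they stand 13 mm farther back than shut.
Start: joints at [-0.887, 0.385, 0.008, 0, -1.194, -0.259], TCP at [257.599, -569.422, 192.912] pointing down, gripper open.
Joint ranges: [-3.14, 3.14], [-1.21, 2.06], [-1.07, 1.41], [-3.16, 2.05], [-2.99, -0.16], [-3.1, 3.1]. Speed limits (rad/s): [2.79, 2.79, 3.14, 3.14, 3.14, 3.14].

INTERFACE

Orientations are given as a unit quaternion [x, y, z, w].
In Python, from bench import arm, get_image gives the robot as it stands.
- The arm moves only by the tool drive_tool, never from a script. Its argument "deltas" is a list of rows, each a list of 2 entries, a list of its own where there are three numbers: the shift along the tool's x, y, z in cm, then the turn, a rotation vector about the tool's x, y, z in degrees. In form: [[[x, y, z], [ax, ay, az]], ...]. A call has 1 to 12 rows; each row shifts and turns the commanded pose from where the row before left it, along the tool's axes as they then stand; what a row does not reach is not made up. A row lasts 1/10 s, in which the tool goes at most 50 mm and 8.59 degrees, less where a joint would pass 70% of its speed; a pose out of reach is approached as far as the arm can. A call with a gripper value outside its range is refused whole. "claw" is the finger opening in cm, from 0 to 8.54, set as the call begins (left out, the last holds). The fingers move at their own pace and stop on an object; the grip force is fixed at half the most. Time passes only in rows, so rows that do not move let the fingers close. It gives the time, the measured TCP pose, the force, the opening and the grip force at its end, in the units of the state.
- arm.read_state(): the state, without advancing time (a new reading comes with each control period).
- get_image(name): name is "scene" or "top" or "wrist"; returns a dict with "img" (420x560x3 uint8, red, green, blue), "fx", "fy", "cx", "cy" (pixels), "D" ([k1, k2, p1, p2, k3] as OpenCV has them; the pictures are not rectified), "eye" and "orientation" of the camera in the world; the wrist camera has in their place "mount" (4x4, takes a point from camera to tool coordinates, whose origin is the TCP and whose axes are the flange's). Camera axes: x right, y down, z forward; pixel columns grow to the right and rows downward; lengths in mm; the calibration is good to about 2 mm. A picture is of the moment at which its call begins: read the wrist's pose just before it. There is no depth.
- arm.job_done(): hands the job in; it is judged then, once.
The state is a dict: "clock": time; "joints": joint angles; "joint_vel": joint speeds; "joint_efforts": joint torques, N m; "position": TCP position; "ee_rot": TCP orientation; "contact_force": force on the tool from outside, world axes, zero at the start; "wrist_torque": the same for the moment, N m; "gripper_width": finger opening in mm; "grasp_force": force on a finger pad.
Only numpy, scipy, OpenCV 4.12 (cv2) and the standard library are available. Lean on these libraries where they do the work, as an engineer would, in place of code of your own. Each camera call takes 0.05 s, during which the arm holds its last target. There are 200 camera calls.

## Working session

There is one attempt and no reset: what is moved stays moved. The work goes in short steps, Python scripts to look and compute and a tool call to move; the robot and the scene stay as the last step left them, time stands still between calls to the robot, and variables do not carry over. Pictures are saved under pics/ and viewed, at most 10 in all, crops included, and the job is handed in when it is done.

Besides the shell and the picture viewer there is one more tool, called after "Request:" by a JSON object that holds its "name" and its "arguments". drive_tool: Moves the arm, as the interface text tells. Its arguments: {"type":"object","properties":{"deltas":{"type":"array"},"claw":{"type":"number"}},"required":["deltas"]}

```bash
mkdir -p pics; ls; cat > h.py <<'E'
import numpy as np, cv2, json
from scipy.spatial.transform import Rotation as R
from bench import arm, get_image
def save(name,fn):
    c=get_image(name); np.savez(fn+'.npz',**{k:np.array(v) for k,v in c.items()})
    cv2.imwrite('pics/'+fn+'.png',c['img'][:,:,::-1]); return c
def load(fn): return dict(np.load(fn+'.npz'))
def ray(c,uv):
    K=np.array([[c['fx'],0,c['cx']],[0,c['fy'],c['cy']],[0,0,1.]])
    p=cv2.undistortPoints(np.array(uv,float).reshape(-1,1,2),K,np.array(c['D'],float)).reshape(-1,2)
    d=np.c_[p,np.ones(len(p))]
    return d@rot(c).T
def rot(c):
    o=np.array(c['orientation'],float)
    return R.from_quat(o).as_matrix() if o.size==4 else o
def onz(c,uv,z):
    d=ray(c,uv); e=np.array(c['eye'],float); z=np.broadcast_to(z,len(d))
    return e+d*((z-e[2])/d[:,2])[:,None]
def proj(c,P):
    K=np.array([[c['fx'],0,c['cx']],[0,c['fy'],c['cy']],[0,0,1.]])
    M=rot(c).T; return cv2.projectPoints(np.array(P,float).reshape(-1,3),cv2.Rodrigues(M)[0],-M@np.array(c['eye'],float),K,np.array(c['D'],float))[0].reshape(-1,2)
E
python3 - <<'E'
from h import *
a=save('scene','s0'); b=save('top','t0')
for c in (a,b): print({k:v for k,v in c.items() if k!='img'})
print(arm.read_state())
E
```

```text
pics
{'fx': 402.15087029288054, 'fy': 402.15087029288054, 'cx': 268.4084956113867, 'cy': 207.49970842809782, 'D': array([-0.04316509,  0.        ,  0.        ,  0.        ,  0.        ]), 'eye': array([1384.10011697, -150.04725596,  832.66816255]), 'orientation': array([ 0.6885599 ,  0.58424942, -0.27694161, -0.32839186])}
{'fx': 477.30757586813326, 'fy': 477.30757586813326, 'cx': 274.208320848932, 'cy': 195.40280110979074, 'D': array([0.0583526, 0.       , 0.       , 0.       , 0.       ]), 'eye': array([ 432.51060176,   13.54865203, 1468.45965764]), 'orientation': array([ 0.71142717, -0.70090148,  0.03788459, -0.0342529 ])}
{'clock': 0.1, 'joints': array([-8.87429744e-01,  3.85488447e-01,  6.74443105e-03, -4.25370061e-04,
       -1.19397041e+00, -2.58612288e-01]), 'joint_vel': array([-0.00087844, -0.00110378,  0.00237511,  0.00047128,  0.00127349,
       -0.00179324]), 'joint_efforts': array([-7.79792135e-04, -3.93319952e+01,  1.88928258e+01,  4.19801742e+00,
       -2.61542642e-03, -2.04035743e-06]), 'position': array([ 257.3325246 , -568.91323631,  191.92008615]), 'ee_rot': array([-2.10707442e-01,  9.77548677e-01,  9.44333807e-04, -2.59023932e-04]), 'contact_force': array([0.86117182, 0.49286631, 0.80823477]), 'wrist_torque': array([-0.03841491,  0.0163055 , -0.00576103]), 'grasp_force': 0.0, 'gripper_width': 85.16804293277946}
```

View pics/s0.png

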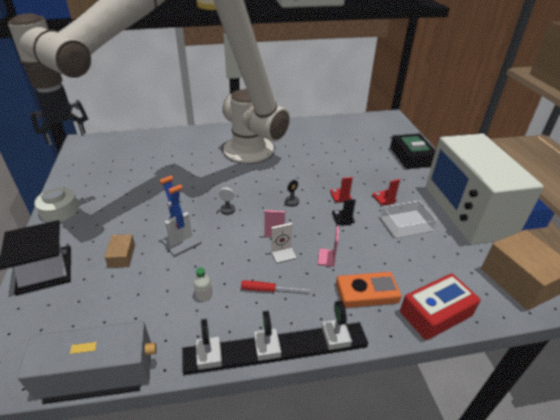

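View pics/t0.png

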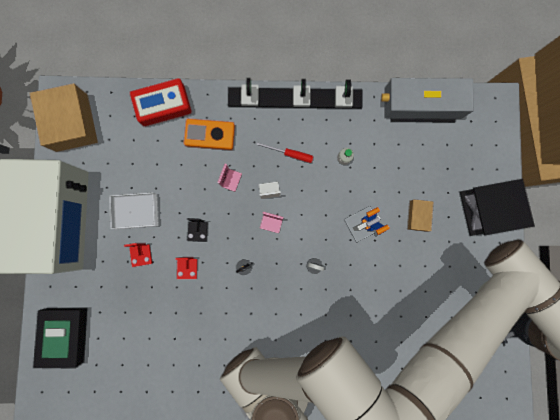

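The scene shows the white screen at (282,240), the clamp on its rack at (175,215) and the black bracket at (345,212). In the top view they are at (270,188), (370,222) and (198,230). I'll enlarge these next.

```bash
python3 - <<'E'
from h import *
def crop(fn,x,y,w,h,s):
    i=cv2.imread(f'pics/{fn}.png')[y:y+h,x:x+w]; return cv2.resize(i,None,fx=s,fy=s,interpolation=cv2.INTER_CUBIC)
# each tile 264x296 -> 33x37 px*8 ; 
t=[crop('t0',250,175,40,37,6.6),crop('t0',178,212,40,37,6.6),crop('t0',340,200,56,45,4.7)]
s=[crop('s0',262,214,44,50,6),crop('s0',325,190,44,50,6),crop('s0',150,170,60,84,3.55)]
f=lambda i:cv2.copyMakeBorder(i,0,max(0,298-i.shape[0]),0,max(0,266-i.shape[1]),0)[:298,:266]
cv2.imwrite('pics/c0.png',np.vstack([np.hstack([f(i) for i in t]),np.hstack([f(i) for i in s])]))
E
```

```text
(no output)
```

View pics/c0.png

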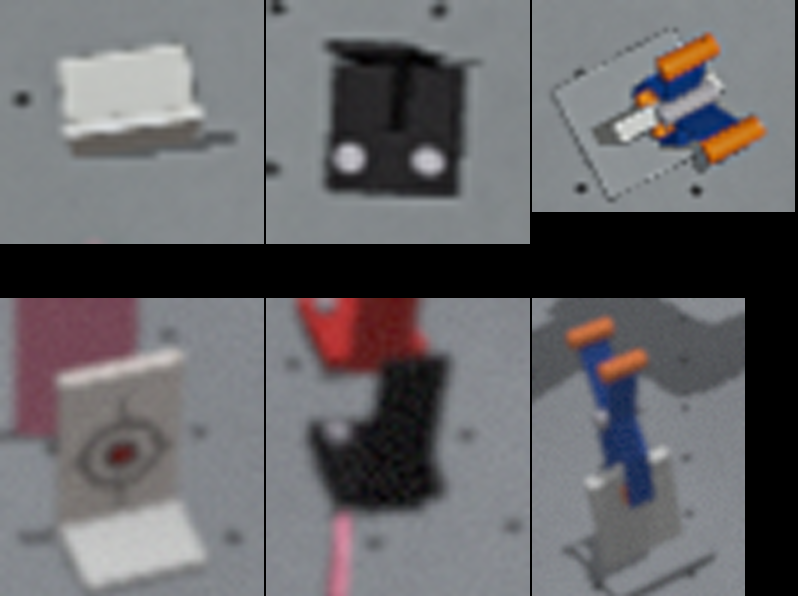

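The crops show the screen facing away from the robot, with its foot on the +x side. The bracket faces the same way, and the clamp sits astride a rotated bar. I'll do a coarse fit now and refine it with the wrist camera.

Coarse positions agree across both cameras: screen (575,22, yaw 0.15), bracket (505,240, yaw 0.01), clamp grip (499,-263,216, x axis at 28°). Next I'll hover between the screen and the bracket for one wrist view.

Request:
{"name": "drive_tool", "arguments": {"deltas": [[[0,0,-4],[0,0,8]],[[0,0,-4],[0,0,7.7]],[[-2.2,3.77,0],[0,0,0]],[[-2.2,3.77,0],[0,0,0]],[[-2.2,3.77,0],[0,0,0]],[[-2.2,3.77,0],[0,0,0]],[[-2.2,3.77,0],[0,0,0]],[[-2.2,3.77,0],[0,0,0]],[[-2.2,3.77,0],[0,0,0]],[[-2.2,3.77,0],[0,0,0]],[[-2.2,3.77,0],[0,0,0]],[[-2.2,3.77,0],[0,0,0]]]}}

```text
clock: 1.35
position: [418.5, -161.9, 272.9]
ee_rot: [-0.075, 0.997, 0.0, 0.0]
contact_force: [1.3, -0.8, 0.1]
gripper_width: 85.3
grasp_force: 0.0
```

Request:
{"name": "drive_tool", "arguments": {"deltas": [[[-2.2,3.77,0],[0,0,0]],[[-2.2,3.77,0],[0,0,0]],[[-2.2,3.77,0],[0,0,0]],[[-2.2,3.77,0],[0,0,0]],[[-2.2,3.77,0],[0,0,0]],[[-2.2,3.77,0],[0,0,0]],[[-2.2,3.77,0],[0,0,0]],[[0,0,0],[0,0,0]],[[0,0,0],[0,0,0]]]}}

```text
clock: 2.25
position: [530.8, 121.1, 272.0]
ee_rot: [-0.076, 0.997, -0.0, -0.001]
contact_force: [0.1, -0.0, -0.5]
gripper_width: 85.8
grasp_force: 0.0
```

```bash
python3 - <<'E'
from h import *
c=wcam('w1'); st=arm.read_state(); print(st['clock'],st['position'],R.from_quat(st['ee_rot']).as_matrix().round(4))
for n,p,L in [('scr',[575.4,21.6,.15],[(0,-30,100),(0,30,100),(6,30,100)]),('br',[504.6,240,.01],[(0,-18,100),(0,18,100),(-6,18,100)])]:
    print(n,proj(c,place(p,L)).round(1))
cv2.imwrite('pics/w1b.png',cv2.resize(c['img'][:,:,::-1],(800,600),interpolation=cv2.INTER_CUBIC))
E
```

```text
2.3 [530.68927388 120.2619078  272.42125721] [[-9.886e-01 -1.506e-01 -1.200e-03]
 [-1.506e-01  9.886e-01 -6.000e-04]
 [ 1.300e-03 -4.000e-04 -1.000e+00]]
scr [[151.  209.8]
 [208.4 210. ]
 [208.7 215.5]]
br [[383.1 172.3]
 [417.6 177.3]
 [419.  171.5]]
```

View pics/w1b.png

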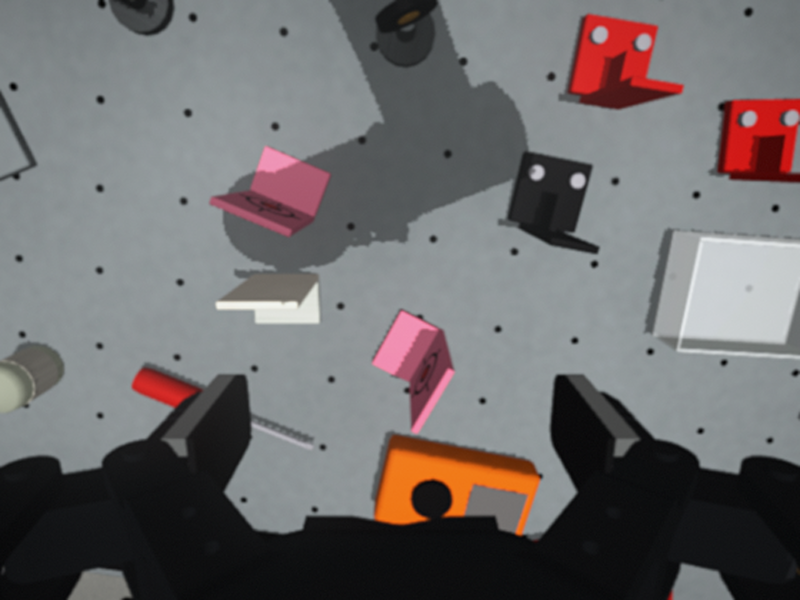

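The wrist view shows the screen's top strip at about (152,210)-(209,213) and the bracket's top at about (375,163)-(418,174) in native pixels. A pink screen stands between them, so I'll carry the screen over it. I'll enlarge once for accuracy.

```bash
python3 - <<'E'
from h import *
i=load('w1')['img'][:,:,::-1]
a=cv2.resize(i[180:240,140:240],None,fx=8,fy=5*8/5,interpolation=cv2.INTER_CUBIC)[:480]
a=cv2.resize(i[184:232,146:230],None,fx=6,fy=6,interpolation=cv2.INTER_CUBIC)
b=cv2.resize(i[100:182,345:425],None,fx=6,fy=6,interpolation=cv2.INTER_CUBIC)
b=np.clip(b.astype(float)*2.2,0,255).astype(np.uint8)
# stack: screen 504x288 over? bracket 480x492 -> side cropped at 3.7
a=cv2.resize(i[184:232,146:230],None,fx=4.7,fy=4.7,interpolation=cv2.INTER_CUBIC)
a=cv2.copyMakeBorder(a,0,492-a.shape[0],0,0,0)
b=b[:, :400] if False else cv2.resize(np.clip(i[100:182,350:424].astype(float)*2.2,0,255).astype(np.uint8),None,fx=5.4,fy=5.4,interpolation=cv2.INTER_CUBIC)
b=cv2.copyMakeBorder(b,0,492-b.shape[0],0,0,0)
o=np.hstack([a,b]);print(a.shape,o.shape);cv2.imwrite('pics/c1.png',o)
E
```

```text
(492, 395, 3) (492, 795, 3)
```

View pics/c1.png

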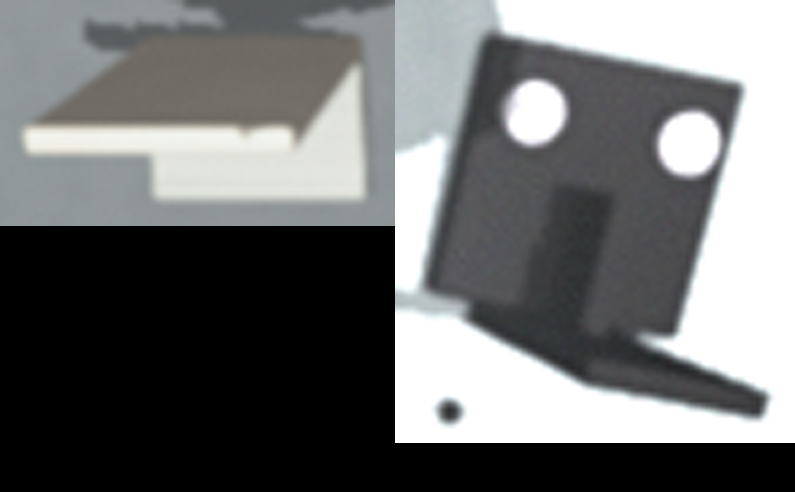

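```bash
python3 - <<'E'
from h import *
np.set_printoptions(precision=2,suppress=True)
c=load('w1'); s,t=load('s0'),load('t0')
a=[pt(p,(146,184),4.7) for p in [(24,128),(297,126),(295,152),(26,154),(365,198),(360,38),(145,38),(153,198)]]
r=fit([(c,[(0,-30,100),(0,30,100),(6,30,100),(6,-30,100),(46,30,8),(0,30,0),(0,-30,0),(46,-30,8)],a)],[575,22,.15]);print('screen',*r)
b=[pt(p,(350,100),5.4,(395,0)) for p in [(486,35),(743,84),(673,333),(428,292),(595,360),(768,396),(758,417),(587,384)]]
r2=fit([(c,[(-66,-30,0),(-66,30,12),(-6,30,12),(-6,-30,0),(-6,-18,100),(-6,18,100),(0,18,100),(0,-18,100)],b)],[505,240,0]);print('bracket',*r2)
st=arm.read_state(); M=R.from_quat(st['ee_rot']).as_matrix()
p=r[0]; g=place(p,[(3,0,48)])[0]; print('grasp TCP',g,'delta tool',M.T@(g-st['position']), 'turn', np.degrees(np.arctan2(M[1,1],M[0,1])-np.pi/2-p[2]))
g2=place(r2[0],[(3,0,48)])[0]; print('dest',g2)
E
```

```text
screen [576.38  21.04   0.15] [[-0.26 -0.07]
 [-0.99  0.23]
 [-0.25  0.24]
 [-0.13 -0.07]
 [ 0.21  0.4 ]
 [ 0.69 -0.79]
 [ 0.96 -0.66]
 [ 0.22  0.48]]
bracket [504.46 240.73  -0.03] [[-1.1  -0.64]
 [ 1.37 -0.26]
 [ 1.08  2.01]
 [-1.79 -0.41]
 [-1.07 -0.61]
 [ 1.11 -0.61]
 [ 1.29  1.25]
 [-1.13  0.76]]
grasp TCP [579.34  21.51  48.  ] delta tool [ -33.52 -104.86  224.42] turn -0.19912475285840583
dest [507.46 240.62  48.  ]
```

```bash
python3 - <<'E'
from h import *
np.set_printoptions(precision=2,suppress=True)
c=load('w1'); g=cv2.cvtColor(c['img'],cv2.COLOR_RGB2GRAY)
w=g[100:182,350:424]
big=cv2.resize(w,None,fx=8,fy=8,interpolation=cv2.INTER_CUBIC)
m=(big<75).astype(np.uint8)
cs,_=cv2.findContours(m,cv2.RETR_EXTERNAL,cv2.CHAIN_APPROX_NONE)
k=max(cs,key=cv2.contourArea); a=cv2.approxPolyDP(k,8,True).reshape(-1,2)
print((a+.5)/8-.5+[350,100])
for p in ([504.5,240.7,-.03],[504.5,240.7,0.01]):
  print(proj(c,place(p,[(-66,-30,0),(-66,30,12),(-6,30,12),(-6,-30,0),(-6,-18,100),(-6,18,100),(0,18,100),(0,-18,100)])))
E
```

```text
[[366.44 105.19]
 [364.44 108.06]
 [354.94 153.44]
 [361.81 155.81]
 [363.69 159.69]
 [384.44 170.69]
 [417.44 176.56]
 [417.94 172.19]
 [395.94 162.56]
 [401.81 160.94]
 [413.56 115.44]]
[[365.03 105.54]
 [415.15 114.74]
 [402.13 163.18]
 [353.84 153.4 ]
 [385.47 165.77]
 [419.73 172.26]
 [418.09 178.02]
 [383.96 171.59]]
[[362.75 106.16]
 [413.3  113.37]
 [402.18 162.21]
 [353.45 154.3 ]
 [385.07 166.44]
 [419.69 171.53]
 [418.28 177.33]
 [383.79 172.29]]
```

Request:
{"name": "drive_tool", "arguments": {"deltas": [[[-1.1,-3.5,2],[0,0,0]],[[-1.1,-3.5,2],[0,0,0]],[[-1.1,-3.5,2],[0,0,0]],[[0,0,2.5],[0,0,0]],[[0,0,0],[0,0,0]],[[0,0,0],[0,0,0]]]}}

```text
clock: 2.9
position: [579.3, 20.6, 188.7]
ee_rot: [-0.075, 0.997, -0.0, 0.0]
contact_force: [0.7, 0.6, 1.0]
gripper_width: 85.2
grasp_force: 0.0
```

Request:
{"name": "drive_tool", "arguments": {"deltas": [[[0,0,3.5],[0,0,0]],[[0,0,3.5],[0,0,0]],[[0,0,3],[0,0,0]],[[0,0,2.5],[0,0,0]],[[0,0,1.5],[0,0,0]],[[0,0,0],[0,0,0]]]}}

```text
clock: 3.5
position: [578.9, 21.9, 47.6]
ee_rot: [-0.076, 0.997, -0.0, -0.001]
contact_force: [1.2, -0.8, -0.2]
gripper_width: 85.4
grasp_force: 0.0
```

Request:
{"name": "drive_tool", "arguments": {"deltas": [[[0,0,0],[0,0,0]],[[0,0,0],[0,0,0]],[[0,0,0],[0,0,0]],[[0,0,0],[0,0,0]],[[0,0,0],[0,0,0]],[[0,0,0],[0,0,0]],[[0,0,0],[0,0,0]],[[0,0,0],[0,0,0]]], "claw": 5.0}}

```text
clock: 4.3
position: [581.1, 22.2, 51.1]
ee_rot: [-0.076, 0.997, 0.0, 0.002]
contact_force: [-2.6, 1.7, 5.5]
gripper_width: 55.8
grasp_force: 62.1
```

Request:
{"name": "drive_tool", "arguments": {"deltas": [[[0,0,-0.5],[0,0,0]],[[0,0,-1],[0,0,0]],[[0,0,-1],[0,0,0]],[[0,0,0],[0,0,0]]]}}

```text
clock: 4.7
position: [581.0, 21.8, 75.1]
ee_rot: [-0.075, 0.997, 0.0, 0.002]
contact_force: [-0.1, -0.0, -1.7]
gripper_width: 55.5
grasp_force: 63.8
```

```bash
python3 - <<'E'
from h import *
wcam('w2'); st=arm.read_state(); print(st['position'],st['contact_force'],st['gripper_width'],st['grasp_force'],R.from_quat(st['ee_rot']).as_rotvec())
E
```

```text
[580.28425798  21.74893183  74.11151463] [ 0.0465075  -0.08384951 -2.82581937] 55.992345300169646 63.760550022125244 [-2.36380187e-01  3.13013495e+00  9.29221434e-04]
```

View pics/w2.png

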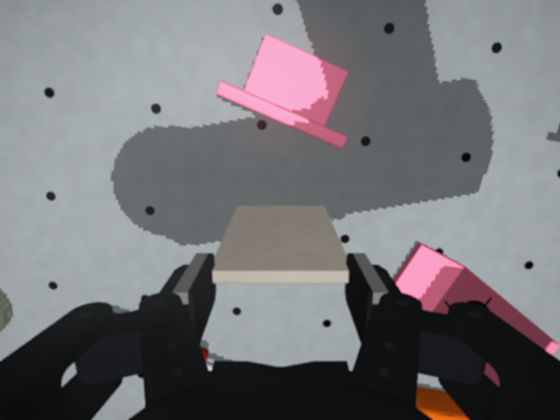

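Screen is held squarely, with its top back edge at (214,272)-(350,271). Now I'll lift it over the pink one, turn it to the bracket's yaw and hover in front of the bracket.

Request:
{"name": "drive_tool", "arguments": {"deltas": [[[0,0,-3],[0,0,0]],[[0,0,-4],[0,0,0]],[[0,0,-4],[0,0,4.75]],[[0,0,-1],[0,0,4.75]],[[0.6,3.6,0],[0,0,0]],[[0.6,3.6,0],[0,0,0]],[[0.6,3.6,0],[0,0,0]],[[0.6,3.6,0],[0,0,0]],[[0.6,3.6,0],[0,0,0]],[[0.6,3.8,0],[0,0,0]],[[0,0,0],[0,0,0]],[[0,0,0],[0,0,0]]]}}

```text
clock: 5.95
position: [546.1, 240.6, 192.1]
ee_rot: [0.007, 1.0, -0.0, -0.001]
contact_force: [0.5, 0.1, -2.3]
gripper_width: 55.5
grasp_force: 64.6
```

```bash
python3 - <<'E'
from h import *
np.set_printoptions(precision=2,suppress=True)
c=wcam('w3'); st=arm.read_state(); print(st['position'],st['contact_force'],st['gripper_width'],R.from_quat(st['ee_rot']).as_matrix())
# screen in tool frame from w2
w=load('w2'); w['eye']=w['mount'][:3,3]; w['orientation']=w['mount'][:3,:3]
# tool frame: screen x -> -tool x, y -> tool y, z -> -tool z
L=np.array([(0,-30,100),(0,30,100),(6,-30,100),(6,30,100),(0,-30,0),(0,30,0)],float)
U=np.array([(214,271.5),(349,271),(214,283),(349,282.5),(240,207),(322.5,207)])
def P(p): 
    Q=R.from_euler('xyz',[0,p[3],p[4]]).as_matrix()
    return (L@Q.T)*[-1,1,-1]+p[:3]
f=lambda p:(proj(w,P(p))-U).ravel()
r=least_squares(f,[0,0,48,0,0]);print('screen in tool',r.x,r.fun)
cv2.imwrite('pics/w3b.png',cv2.resize(c['img'][100:,80:480,::-1],(800,640),interpolation=cv2.INTER_CUBIC)[:600])
E
```

```text
[546.35 239.72 192.3 ] [-0.24 -1.03 -2.26] 55.82516974693369 [[-1.    0.01 -0.  ]
 [ 0.01  1.   -0.  ]
 [ 0.   -0.   -1.  ]]
screen in tool [ 2.37  0.06 61.97  0.03  0.  ] [-0.12 -0.38  0.3  -0.25  0.66  0.24 -0.45  0.37 -1.06  0.14  0.44 -0.1 ]
```

View pics/w3b.png

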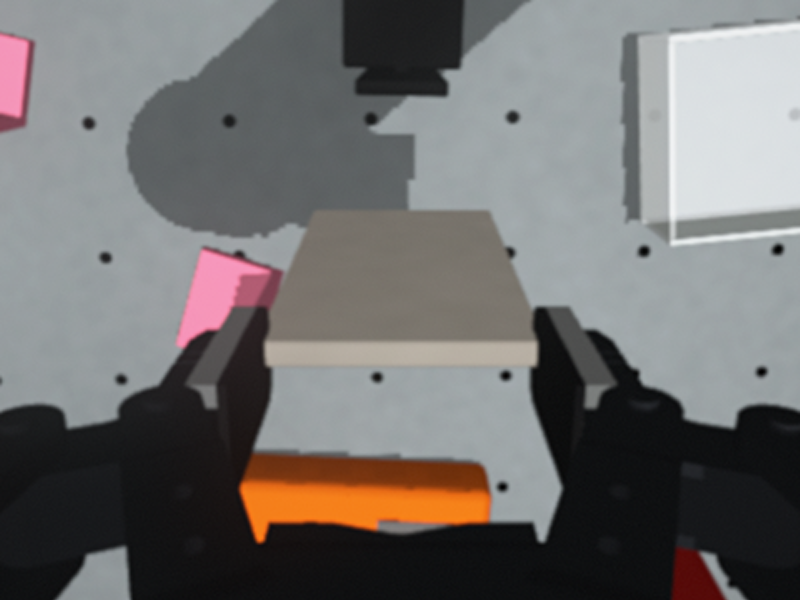

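```bash
python3 - <<'E'
from h import *
np.set_printoptions(precision=2,suppress=True,linewidth=160)
for n in ('w2','w3'):
    i=load(n)['img'].astype(int)
    warm=((i[:,:,0]-i[:,:,2])>8)&(abs(i[:,:,0]-i[:,:,1])<25)&(i[:,:,0]>90)
    m=np.zeros_like(warm);m[195:292,205:360]=warm[195:292,205:360]
    cs,_=cv2.findContours(m.astype(np.uint8),cv2.RETR_EXTERNAL,cv2.CHAIN_APPROX_NONE)
    k=max(cs,key=cv2.contourArea); print(n,cv2.approxPolyDP(k,2.5,True).reshape(-1,2).tolist())
    for v in (210,215,225,240,250,260,268,274,280):
        u=np.where(m[v])[0]; print(v,u.min() if len(u) else None,u.max() if len(u) else None,end=' | ')
    print(); print([int(x) for x in i[200:290:1,280,0]])
i=load('w3'); g=cv2.cvtColor(i['img'],cv2.COLOR_RGB2GRAY)[95:155,245:320]
big=cv2.resize(g,None,fx=8,fy=8,interpolation=cv2.INTER_CUBIC); m=(big<65).astype(np.uint8)
cs,_=cv2.findContours(m,cv2.RETR_EXTERNAL,cv2.CHAIN_APPROX_NONE); k=max(cs,key=cv2.contourArea)
print(((cv2.approxPolyDP(k,8,True).reshape(-1,2)+.5)/8-.5+[245,95]))
for p in ([503.5,240.7,-.015],[504.5,240.7,0.0]):
  print(proj(i,place(p,[(-66,-30,12),(-66,30,12),(-6,30,12),(-6,-30,12),(-6,-18,100),(-6,18,100),(0,18,100),(0,-18,100)])))
E
```

```text
w2 [[212, 270], [214, 283], [348, 282], [346, 257], [323, 206], [237, 207], [214, 258]]
210 236 325 | 215 234 327 | 225 229 331 | 240 222 338 | 250 218 342 | 260 214 345 | 268 213 347 | 274 212 348 | 280 212 348 | 
[100, 102, 100, 100, 102, 111, 123, 129, 129, 128, 128, 127, 127, 129, 129, 128, 128, 127, 126, 127, 127, 127, 129, 128, 127, 128, 127, 128, 130, 130, 130, 131, 129, 129, 130, 129, 130, 131, 131, 130, 131, 129, 130, 130, 130, 130, 130, 132, 131, 131, 132, 133, 134, 134, 133, 133, 132, 132, 131, 129, 130, 130, 130, 132, 131, 132, 131, 131, 132, 136, 156, 179, 191, 195, 195, 195, 194, 195, 195, 195, 194, 192, 181, 168, 163, 164, 164, 164, 163, 162]
w3 [[214, 255], [214, 283], [348, 281], [345, 256], [323, 206], [240, 205]]
210 235 325 | 215 234 327 | 225 229 332 | 240 221 338 | 250 217 342 | 260 215 345 | 268 213 347 | 274 212 348 | 280 212 348 | 
[96, 96, 96, 94, 102, 114, 119, 121, 120, 120, 118, 120, 119, 119, 120, 120, 120, 117, 118, 119, 120, 119, 119, 119, 118, 119, 119, 121, 121, 121, 121, 122, 121, 122, 120, 121, 121, 121, 123, 121, 122, 122, 121, 122, 122, 121, 121, 121, 122, 123, 124, 124, 124, 124, 124, 122, 124, 123, 122, 122, 121, 122, 120, 123, 122, 122, 124, 123, 123, 126, 144, 168, 179, 183, 185, 184, 184, 184, 184, 184, 184, 182, 172, 159, 154, 157, 157, 156, 156, 156]
[[250.94  94.56]
 [251.06 131.44]
 [253.31 133.31]
 [261.94 134.06]
 [257.44 139.44]
 [257.19 145.81]
 [264.06 147.19]
 [302.44 146.81]
 [302.81 141.31]
 [298.94 134.81]
 [309.06 132.69]
 [311.69  94.56]]
[[249.4   69.7 ]
 [311.62  69.79]
 [310.24 133.18]
 [250.57 133.09]
 [256.87 138.51]
 [304.01 138.58]
 [303.87 146.52]
 [256.99 146.45]]
[[248.43  71.3 ]
 [310.59  70.4 ]
 [310.15 133.74]
 [250.53 134.56]
 [256.8  140.2 ]
 [303.89 139.55]
 [303.87 147.48]
 [257.04 148.12]]
```

```bash
python3 - <<'E'
from h import *
np.set_printoptions(precision=2,suppress=True)
w=load('w3'); M=w['orientation'];e=w['eye'];w=dict(w);w['eye']=w['mount'][:3,3];w['orientation']=w['mount'][:3,:3]
L=np.array([(0,0,100),(6,0,100),(0,0,0),(0,-30,0),(0,30,0)],float)
def P(p): return (L@R.from_euler('y',p[1]).as_matrix().T)*[-1,1,-1]+[p[0],0,p[2]]
def f(p):
    q=proj(w,P(p)); return np.r_[q[0,1]-270.4,q[1,1]-282.4,q[2,1]-205,(q[4,0]-q[3,0])-86.5]
r=least_squares(f,[0,0,51]);print(r.x,r.fun)
g=lambda p:f([p[0],p[1],51]); r=least_squares(g,[0,0]);print(r.x,r.fun)
E
```

```text
[ 5.39  0.03 55.62] [-0.35  0.37 -0.03 -0.11]
[6.49 0.02] [-0.61  0.64  0.07  1.6 ]
```

Request:
{"name": "drive_tool", "arguments": {"deltas": [[[1.3,0,2],[0,0,0]],[[1.3,0,3],[0,0,0]],[[0,0,3],[0,0,0]],[[0,0,3],[0,0,0]],[[0,0,1.5],[0,0,0]],[[0,0,0.7],[0,0,0]],[[0,0,0],[0,0,0]]]}}

```text
clock: 6.7
position: [520.7, 239.2, 60.3]
ee_rot: [0.008, 1.0, -0.001, -0.001]
contact_force: [-0.8, 0.1, -2.6]
gripper_width: 55.4
grasp_force: 64.6
```

Request:
{"name": "drive_tool", "arguments": {"deltas": [[[0,0,0.3],[0,0,0]],[[0,0,0],[0,0,0]]]}}

```text
clock: 6.9
position: [521.4, 240.6, 58.7]
ee_rot: [0.008, 1.0, 0.001, 0.001]
contact_force: [-0.1, 0.2, -1.7]
gripper_width: 55.8
grasp_force: 64.6
```

Request:
{"name": "drive_tool", "arguments": {"deltas": [[[0,0,0.3],[0,0,0]],[[0,0,0],[0,0,0]],[[0,0,0],[0,0,0]]]}}

```text
clock: 7.2
position: [520.8, 240.5, 55.1]
ee_rot: [0.007, 1.0, 0.0, 0.0]
contact_force: [0.7, 0.2, -2.5]
gripper_width: 55.5
grasp_force: 64.6
```

Request:
{"name": "drive_tool", "arguments": {"deltas": [[[0,0,0.2],[0,0,0]],[[0,0,0],[0,0,0]],[[0,0,0],[0,0,0]]]}}

```text
clock: 7.5
position: [520.7, 240.4, 52.8]
ee_rot: [0.007, 1.0, -0.0, -0.0]
contact_force: [0.3, 0.7, -1.5]
gripper_width: 55.7
grasp_force: 64.6
```

Request:
{"name": "drive_tool", "arguments": {"deltas": [[[0,0,0.15],[0,0,0]],[[0,0,0],[0,0,0]],[[0,0,0],[0,0,0]]]}}

```text
clock: 7.8
position: [520.9, 240.6, 52.6]
ee_rot: [0.007, 1.0, 0.0, 0.0]
contact_force: [-3.6, 0.1, 5.8]
gripper_width: 55.8
grasp_force: 65.8
```

Request:
{"name": "drive_tool", "arguments": {"deltas": [[[0.3,0,-0.1],[0,0,0]],[[0.3,0,0],[0,0,0]],[[0.2,0,0],[0,0,0]],[[0,0,0],[0,0,0]],[[0,0,0],[0,0,0]]]}}

```text
clock: 8.3
position: [512.6, 240.4, 52.2]
ee_rot: [0.007, 1.0, -0.0, -0.0]
contact_force: [-0.5, 0.4, -1.9]
gripper_width: 55.7
grasp_force: 64.6
```

Request:
{"name": "drive_tool", "arguments": {"deltas": [[[0.2,0,0],[0,0,0]],[[0,0,0],[0,0,0]],[[0,0,0],[0,0,0]]]}}

```text
clock: 8.6
position: [510.8, 240.6, 52.4]
ee_rot: [0.007, 1.0, 0.0, 0.0]
contact_force: [1.0, -0.2, -1.9]
gripper_width: 55.5
grasp_force: 64.6
```

Request:
{"name": "drive_tool", "arguments": {"deltas": [[[0.15,0,0],[0,0,0]],[[0,0,0],[0,0,0]],[[0,0,0],[0,0,0]]]}}

```text
clock: 8.9
position: [509.3, 240.6, 52.4]
ee_rot: [0.007, 1.0, 0.0, 0.0]
contact_force: [0.6, -0.5, -2.6]
gripper_width: 55.8
grasp_force: 64.6
```

Request:
{"name": "drive_tool", "arguments": {"deltas": [[[0.15,0,0],[0,0,0]],[[0,0,0],[0,0,0]],[[0,0,0],[0,0,0]]]}}

```text
clock: 9.2
position: [509.0, 240.7, 52.5]
ee_rot: [0.008, 1.0, 0.0, 0.001]
contact_force: [5.5, -2.1, -5.4]
gripper_width: 56.0
grasp_force: 64.5
```

Request:
{"name": "drive_tool", "arguments": {"deltas": [[[0.15,0,0],[0,0,0]],[[0,0,0],[0,0,0]],[[0,0,0],[0,0,0]]]}}

```text
clock: 9.5
position: [508.9, 240.8, 52.7]
ee_rot: [0.007, 1.0, 0.001, 0.002]
contact_force: [9.3, -3.5, -6.6]
gripper_width: 55.5
grasp_force: 65.1
```

Contact with the upright came at the predicted x. I'll seat the screen on the bench, back off the push slightly and release.

Request:
{"name": "drive_tool", "arguments": {"deltas": [[[-0.1,0,0.1],[0,0,0]],[[0,0,0.1],[0,0,0]],[[0,0,0],[0,0,0]]]}}

```text
clock: 9.8
position: [509.1, 241.4, 51.4]
ee_rot: [0.007, 1.0, 0.001, 0.002]
contact_force: [6.9, -1.1, -1.0]
gripper_width: 55.7
grasp_force: 66.1
```

Request:
{"name": "drive_tool", "arguments": {"deltas": [[[0,0,0],[0,0,0]],[[0,0,0],[0,0,0]],[[0,0,0],[0,0,0]],[[0,0,0],[0,0,0]],[[0,0,0],[0,0,0]]], "claw": 8.5}}

```text
clock: 10.3
position: [507.0, 240.7, 50.4]
ee_rot: [0.007, 1.0, -0.0, -0.0]
contact_force: [-0.8, 0.2, -0.4]
gripper_width: 84.6
grasp_force: 0.0
```

Request:
{"name": "drive_tool", "arguments": {"deltas": [[[0,0,-1.5],[0,0,0]],[[0,0,-3],[0,0,0]],[[0,0,-4],[0,0,0]],[[0,0,-4],[0,0,0]],[[0,0,-4],[0,0,0]],[[1,0,-3],[0,0,0]],[[0,0,0],[0,0,0]],[[0,0,0],[0,0,0]]]}}

```text
clock: 11.1
position: [496.9, 241.0, 245.9]
ee_rot: [0.007, 1.0, 0.001, 0.0]
contact_force: [0.2, -0.0, -0.4]
gripper_width: 85.1
grasp_force: 0.0
```

```bash
python3 - <<'E'
from h import *
c=wcam('w4'); print(arm.read_state()['position'])
cv2.imwrite('pics/w4b.png',cv2.resize(c['img'][150:350,180:380,::-1],(600,600),interpolation=cv2.INTER_CUBIC))
E
```

```text
[496.57213571 240.58409609 244.63247848]
```

View pics/w4b.png

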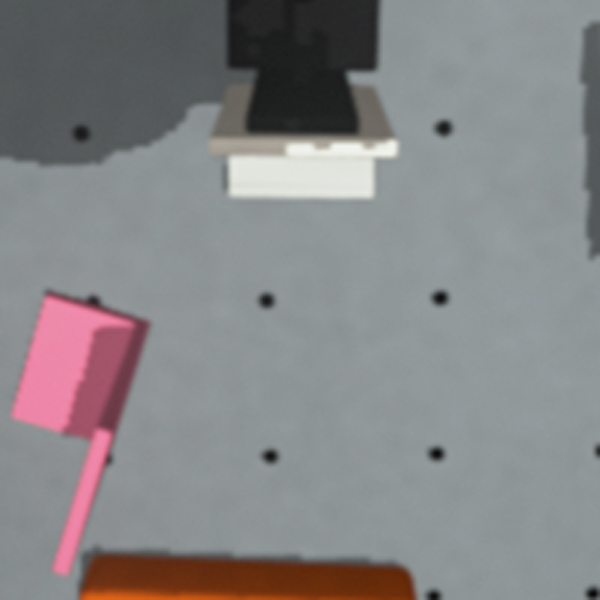

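Released cleanly: the screen's top edge is centred at 303 and the bracket's at 302.5 (crop pixels), flush and parallel. Next is the clamp: turn about 61°, raise and cross to hover over it.

Request:
{"name": "drive_tool", "arguments": {"deltas": [[[0,0,-1],[0,0,7.6]],[[0,0,-1],[0,0,7.6]],[[0,0,-1],[0,0,7.6]],[[0,0,-1],[0,0,7.6]],[[0,0,-1],[0,0,7.6]],[[0,0,0],[0,0,7.6]],[[0,0,0],[0,0,7.6]],[[0,0,0],[0,0,7.7]],[[0,0,0],[0,0,0]]]}}

```text
clock: 12.05
position: [537.0, 181.7, 287.7]
ee_rot: [0.468, 0.883, 0.016, -0.034]
contact_force: [-0.9, 0.2, -0.1]
gripper_width: 84.8
grasp_force: 0.0
```

Request:
{"name": "drive_tool", "arguments": {"deltas": [[[-3.7,-1.97,0],[0,0,0]],[[-3.7,-1.97,0],[0,0,0]],[[-3.7,-1.97,0],[0,0,0]],[[-3.7,-1.97,0],[0,0,0]],[[-3.7,-1.97,0],[0,0,0]],[[-3.7,-1.97,0],[0,0,0]],[[-3.7,-1.97,0],[0,0,0]],[[-3.7,-1.97,0],[0,0,0]],[[-3.7,-1.97,0],[0,0,0]],[[-3.7,-1.97,0],[0,0,0]],[[-3.7,-1.97,0],[0,0,0]],[[-3.7,-1.97,0],[0,0,0]]]}}

```text
clock: 13.25
position: [592.2, -315.0, 254.6]
ee_rot: [0.464, 0.885, 0.018, -0.035]
contact_force: [1.1, 0.1, 0.3]
gripper_width: 85.1
grasp_force: 0.0
```

Request:
{"name": "drive_tool", "arguments": {"deltas": [[[0,0,0],[0,0,0]],[[0,0,0],[0,0,0]]]}}

```text
clock: 13.45
position: [591.9, -314.2, 254.2]
ee_rot: [0.465, 0.884, 0.018, -0.035]
contact_force: [-0.4, 1.1, 0.9]
gripper_width: 84.9
grasp_force: 0.0
```

```bash
python3 - <<'E'
from h import *
np.set_printoptions(precision=3,suppress=True)
c=wcam('w5'); s=arm.read_state();print(s['position'],s['joints'],R.from_quat(s['ee_rot']).as_matrix())
i=c['img'].astype(int); m=((i[:,:,0]>150)&(i[:,:,0]-i[:,:,2]>90)&(i[:,:,1]<170)).astype(np.uint8)
cs,_=cv2.findContours(m,cv2.RETR_EXTERNAL,cv2.CHAIN_APPROX_NONE)
for k in cs:
    if cv2.contourArea(k)>60: print(cv2.minAreaRect(k))
cv2.imwrite('pics/w5b.png',c['img'][:,:,::-1])
E
```

```text
[ 592.239 -313.334  255.142] [-0.272  0.476  0.323 -0.05  -1.477 -2.26 ] [[-0.566  0.823 -0.044]
 [ 0.821  0.567  0.064]
 [ 0.078 -0.    -0.997]]
((176.6233673095703, 239.80023193359375), (73.64164733886719, 46.773658752441406), 37.405357360839844)
((241.945556640625, 73.5445556640625), (13.731513977050781, 58.40868377685547), 5.710593223571777)
((159.69961547851562, 64.00887298583984), (21.156892776489258, 60.07402801513672), 2.544804573059082)
((490.34149169921875, 62.92682647705078), (17.803810119628906, 82.7720947265625), 51.34019470214844)
```

View pics/w5b.png

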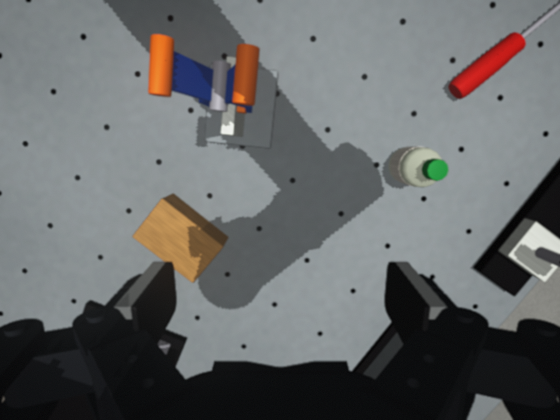

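The turn ran j6 into its limit, so the tool tilted and drifted. Nothing was touched. The relation is tool-y angle = j1 + j6 + 180°, so I'll level out and grip the clamp the other way round (tool y at 208°), which also suits the placing.

```bash
python3 - <<'E'
from h import *
np.set_printoptions(precision=3,suppress=True)
s=arm.read_state();M=R.from_quat(s['ee_rot'])
a=np.radians(34.6); T=np.array([[np.sin(a),np.cos(a),0],[-np.cos(a),np.sin(a),0],[0,0,-1.]]); T[:,0]=np.cross(T[:,1],T[:,2])
print('tilt fix deg',np.degrees((M.inv()*R.from_matrix(T)).as_rotvec()))
c=load('w5'); print(onz(c,[(159.7,64),(241.9,73.5)],220))
E
```

```text
tilt fix deg [-0.01  -4.448 -0.03 ]
[[ 477.032 -274.536  220.   ]
 [ 520.473 -251.508  220.   ]]
```

Request:
{"name": "drive_tool", "arguments": {"deltas": [[[0,0,-4],[0,-4.45,0]],[[0,0,0],[0,0,-8.5]],[[0,0,0],[0,0,-8.5]],[[0,0,0],[0,0,-8.5]],[[0,0,0],[0,0,-8.5]],[[0,0,0],[0,0,-8.5]],[[0,0,0],[0,0,-8.5]],[[0,0,0],[0,0,-8.5]],[[0,0,0],[0,0,-8.5]],[[0,0,0],[0,0,-8.5]],[[0,0,0],[0,0,-8.5]],[[0,0,0],[0,0,-8.5]]]}}

```text
clock: 14.7
position: [594.4, -314.3, 297.0]
ee_rot: [-0.33, 0.944, -0.001, 0.001]
contact_force: [-0.5, 0.8, -0.9]
gripper_width: 85.0
grasp_force: 0.0
```

Request:
{"name": "drive_tool", "arguments": {"deltas": [[[0,0,0],[0,0,-8.5]],[[0,0,0],[0,0,-8.5]],[[0,0,0],[0,0,-8.5]],[[0,0,0],[0,0,-8.5]],[[0,0,0],[0,0,-8.5]],[[0,0,0],[0,0,-8.5]],[[0,0,0],[0,0,-8.5]],[[0,0,0],[0,0,-8.5]],[[0,0,0],[0,0,-8.5]],[[0,0,0],[0,0,-3.5]],[[0,0,0],[0,0,0]],[[0,0,0],[0,0,0]]]}}

```text
clock: 15.9
position: [594.4, -315.1, 297.0]
ee_rot: [0.858, -0.514, 0.002, -0.0]
contact_force: [0.5, 0.7, 0.3]
gripper_width: 84.8
grasp_force: 0.0
```

```bash
cat > d.py <<'E'
from h import *
import sys
np.set_printoptions(precision=2,suppress=True)
s=arm.read_state();M=R.from_quat(s['ee_rot']); a=np.radians(float(sys.argv[1])); g=np.array(sys.argv[2:5],float)
y=np.array([np.cos(a),np.sin(a),0]);z=np.array([0,0,-1.]);T=np.c_[np.cross(y,z),y,z]
print(s['clock'],s['position'],s['joints'],'turn',np.degrees((M.inv()*R.from_matrix(T)).as_rotvec()),'then shift cm',T.T@(g-s['position'])/10)
E
python3 d.py 208.1 498.7 -262.9 300
```

```text
15.9 [ 594.38 -315.1   296.99] [-0.25  0.42  0.32  0.   -1.47  0.74] turn [-0.11 -0.14 -0.01] then shift cm [-9.11  5.98 -0.3 ]
```

Request:
{"name": "drive_tool", "arguments": {"deltas": [[[-3,2,0],[0,-0.1,0]],[[-3,2,0],[0,0,0]],[[-3.1,2,0],[0,0,0]],[[0,0,0],[0,0,0]],[[0,0,0],[0,0,0]]]}}

```text
clock: 16.4
position: [498.3, -263.8, 297.6]
ee_rot: [0.858, -0.514, 0.002, -0.001]
contact_force: [-0.3, -0.1, 0.2]
gripper_width: 84.9
grasp_force: 0.0
```

```bash
python3 - <<'E'
from h import *
np.set_printoptions(precision=2,suppress=True)
c=wcam('w6')
i=c['img'].astype(int); m=((i[:,:,0]>150)&(i[:,:,0]-i[:,:,2]>90)&(i[:,:,1]<170)).astype(np.uint8)
cs,_=cv2.findContours(m,cv2.RETR_EXTERNAL,cv2.CHAIN_APPROX_NONE)
for k in cs:
    if cv2.contourArea(k)>60: r=cv2.minAreaRect(k);print(r,onz(c,[r[0]],[222]),onz(c,cv2.boxPoints(r),222)[:,:2].tolist())
E
python3 d.py 208.1 498.7 -262.9 196
```

```text
((77.11176300048828, 224.45294189453125), (15.944389343261719, 58.028900146484375), 40.60129928588867) [[ 629.05 -176.98  222.  ]] [[641.9619917745033, -154.37620336501826], [627.6510321372734, -202.13470020147957], [616.587792477055, -198.86590774958256], [630.5724814754283, -150.64390871318446]]
((245.0, 205.0), (40.0, 8.0), 90.0) [[ 521.46 -252.    222.  ]] [[530.9410638733027, -264.28935031015357], [525.6981187542881, -267.08743215226036], [511.6918624571724, -239.33524764389392], [517.0917169959632, -236.44678041638855]]
((315.093505859375, 205.1444091796875), (11.558751106262207, 42.45088195800781), 3.945185899734497) [[ 474.85 -276.78  222.  ]] [[471.6405415407516, -259.91149665387803], [485.7865508980078, -289.6238897029455], [477.9521952318826, -293.1332160162742], [463.5445400436797, -263.5147007116258]]
((327.84027099609375, 27.837814331054688), (77.5861587524414, 53.83126449584961), 32.905242919921875) [[ 527.46 -387.23  222.  ]] [[554.8323705295321, -371.53826543792843], [550.8309188261046, -404.48734918910714], [500.1405843276014, -403.0011387888344], [502.8421842475266, -369.1360782188567]]
16.45 [ 498.94 -264.13  297.16] [-0.2   0.22  0.04 -0.   -1.38  0.69] turn [-0.17 -0.1  -0.03] then shift cm [-0.12 -0.04 10.12]
```

View pics/w6.png

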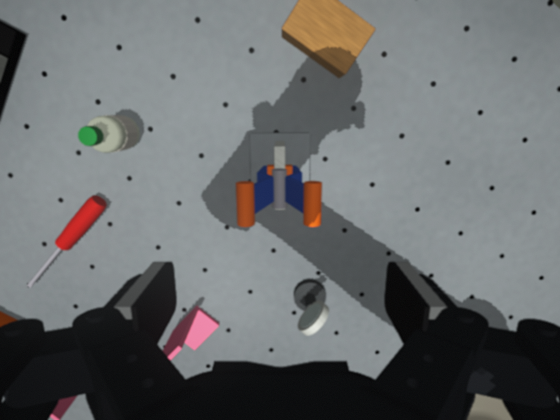

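The view shows the bars at u 245 and 313, vertical and centred on the tool (279 against 280). I've now viewed all 10 pictures, so the rest goes by numbers. Descending and squeezing.

Request:
{"name": "drive_tool", "arguments": {"deltas": [[[0,0,3.5],[0,0,0]],[[0,0,3],[0,0,0]],[[0,0,2],[0,0,0]],[[0,0,1],[0,0,0]],[[0,0,0.6],[0,0,0]],[[0,0,0],[0,0,0]],[[0,0,0],[0,0,0]]]}}

```text
clock: 17.15
position: [499.6, -264.7, 196.5]
ee_rot: [0.857, -0.515, 0.002, -0.001]
contact_force: [-0.0, 0.3, -0.1]
gripper_width: 85.0
grasp_force: 0.0
```

Request:
{"name": "drive_tool", "arguments": {"deltas": [[[0,0,0],[0,0,0]],[[0,0,0],[0,0,0]],[[0,0,0],[0,0,0]],[[0,0,0],[0,0,0]],[[0,0,0],[0,0,0]],[[0,0,0],[0,0,0]],[[0,0,0],[0,0,0]]], "claw": 6.2}}

```text
clock: 17.85
position: [498.6, -264.3, 195.5]
ee_rot: [0.857, -0.515, 0.001, -0.001]
contact_force: [0.4, -0.1, 0.1]
gripper_width: 62.0
grasp_force: 0.0
```

Request:
{"name": "drive_tool", "arguments": {"deltas": [[[0,0,0],[0,0,0]],[[0,0,0],[0,0,0]],[[0,0,0],[0,0,0]],[[0,0,0],[0,0,0]],[[0,0,0],[0,0,0]]], "claw": 5.2}}

```text
clock: 18.35
position: [498.7, -264.3, 195.5]
ee_rot: [0.857, -0.515, 0.001, -0.001]
contact_force: [0.1, -0.2, -0.5]
gripper_width: 52.0
grasp_force: 0.0
```

```bash
python3 - <<'E'
from h import *
np.set_printoptions(precision=1,suppress=True)
c=wcam('w7')
i=c['img'].astype(int); m=((i[:,:,0]>110)&(i[:,:,0]-i[:,:,2]>70)&(i[:,:,1]<170)).astype(np.uint8)
cs,_=cv2.findContours(m,cv2.RETR_EXTERNAL,cv2.CHAIN_APPROX_NONE)
for k in cs:
    if cv2.contourArea(k)>60: print(cv2.boundingRect(k),cv2.contourArea(k))
w=load('w7');w['eye']=w['mount'][:3,3];w['orientation']=w['mount'][:3,:3]
print(proj(w,[(0,-26,-19),(0,26,-19),(0,0,0),(0,-33,-28),(17,-33,-20),(-17,-33,-20)]))
# column labels along rows
def lab(p):
    r,g,b=p
    return 'O' if r>110 and r-b>70 else 'B' if b-r>30 else 'k' if max(p)<60 else 'w' if min(p)>150 else '.'
for v in range(180,400,8): print(v,''.join(lab(i[v,u]) for u in range(150,412,3)))
E
```

```text
(316, 219, 29, 73) 1696.5
(211, 219, 29, 72) 1494.5
(0, 219, 60, 65) 1546.0
(287, 182, 9, 18) 114.5
(262, 182, 10, 18) 99.5
(283, 0, 122, 57) 3656.5
[[226.1 252.9]
 [331.4 252.8]
 [278.9 239.7]
 [208.4 260.1]
 [209.8 220.5]
 [213.4 285. ]]
180 wwwwwwwwwwwwwwwwwww......................wwww.........wwwwwwwwwwwwwwwwwwwwwwwwwwwwwwwwww
188 wwwwwwwwwwwwwwwww..................BB.OOOwwww.OOOBBBwwwwwwwwwwwwwwwwwwwwwwwwwwwwwwwwwwww
196 wwwwwwwwwwwwwww..................BBBB.OO.......OOBBBBBwwwwwwwwwwwwwwwwwwwwwwwwwwwwwwwwww
204 wwwwwwwwwwwww....................BBBBBBB......BBBBBBBBwwwwwwwwwwwwwwwwwwwwwwwwwww..wwwww
212 wwwwwwwwwww......................BBBBBBB......BBBBBBBBwwwwwwwwwwwwwwwwwwwwwwwwwwwwwwwwww
220 wwwwwwwww..............OOOOO..BBBBBBBBBB......BBBBBBBBBB.OOOOOOO.wwwwwwwwwwwwwwwwwwwwwww
228 w.wwwwww.............OOOOOOOOOBBBBBBBBBBB.....BBBBBBBBBBOOOOOOOOO.wwwwwwwwwwwwwwwwwwwwww
236 wwwwwwwww............OOOOOOOOOBBBBBBBBBBB.....BBBBBBBBBBOOOOOOOOO.wwwwwwwwwwwwwwwwwwwwww
244 wwwwwwwwww...........OOOOOOOOOBBBBBBBBB.........BBBBBBBBOOOOOOOOO.wwwwwwwwwwwwwwwwwwwwww
252 wwwwwwwwwwwww......
[... 1043 characters left out ...]
wwwwwwwwww....kkkkk.....wwwww.kkkkkkkkkkkkkkkkkkk
348 kkkkkkkkkkkkkkkkkkkwwwwwwwwwwwwwwwwwwwwwwwwwwwwwww...kkkkk....www..w.kkkkkkkkkkkkkkkkkkk
356 kkkkkkkkkkkkkkkkkkk.wwwwwwwwwwwwwwwwwwwwwwwwwwww.k.ww...........www.kkkkkkkkkkkkkkkkkkkk
364 kkkkkkkkkkkkkkkkkkkk..kkkkkkkkkkkkkkk....wwwww....kkkkkkkkkkkkkkkk..kkkkkkkkkkkkkkkkkkkk
372 kkkkkkkkkkkkkkkkkkkkkkkkkkkkkkkkkkkkkkkkkkkkkkkkkkkkkkkkkkkkkkkkkkkkkkkkkkkkkkkkkkkkkkkk
380 kkkkkkkkkkkkkkkkkkkkkkkkkkkkkkkkkkkkkkkkkkkkkkkkkkkkkkkkkkkkkkkkkkkkkkkkkkkkkkkkkkkkkkkk
388 kkkkkkkkkkkkkkkkkkkkkkkkkkkkkkkkkkkkkkkkkkkkkkkkkkkkkkkkkkkkkkkkkkkkkkkkkkkkkkkkkkkkkkkk
396 kkkkkkkkkkkkkkkkkkkkkkkkkkkkkkkkkkkkkkkkkkkkkkkkkkkkkkkkkkkkkkkkkkkkkkkkkkkkkkkkkkkkkkkk
```

The bars keep their 66 mm width in the picture (about 2.05 px/mm), and the fingers occlude them from nearer the camera. So the fingertips are about 45 to 55 mm behind the stated TCP, and they closed above the bars. I'll reopen, go 40 mm lower and squeeze again.

Request:
{"name": "drive_tool", "arguments": {"deltas": [[[0,0,0],[0,0,0]],[[0,0,0],[0,0,0]],[[0,0,0],[0,0,0]],[[0,0,0],[0,0,0]],[[0,0,0],[0,0,0]]], "claw": 8.5}}

```text
clock: 18.9
position: [498.7, -264.3, 195.5]
ee_rot: [0.857, -0.515, 0.001, -0.001]
contact_force: [0.0, -0.1, -0.4]
gripper_width: 85.1
grasp_force: 0.0
```

Request:
{"name": "drive_tool", "arguments": {"deltas": [[[0,0,1],[0,0,0]],[[0,0,1],[0,0,0]],[[0,0,0.5],[0,0,0]],[[0,0,0],[0,0,0]]]}}

```text
clock: 19.3
position: [497.8, -264.0, 168.9]
ee_rot: [0.857, -0.515, -0.001, -0.0]
contact_force: [0.6, -0.4, -0.4]
gripper_width: 84.9
grasp_force: 0.0
```

Request:
{"name": "drive_tool", "arguments": {"deltas": [[[0,0,0.5],[0,0,0]],[[0,0,0.5],[0,0,0]],[[0,0,0.5],[0,0,0]],[[0,0,0],[0,0,0]]]}}

```text
clock: 19.7
position: [498.2, -264.1, 154.6]
ee_rot: [0.857, -0.515, -0.0, -0.0]
contact_force: [-0.0, 0.7, -0.2]
gripper_width: 84.8
grasp_force: 0.0
```

Request:
{"name": "drive_tool", "arguments": {"deltas": [[[0,0,0],[0,0,0]],[[0,0,0],[0,0,0]],[[0,0,0],[0,0,0]],[[0,0,0],[0,0,0]],[[0,0,0],[0,0,0]],[[0,0,0],[0,0,0]]], "claw": 6.0}}

```text
clock: 20.3
position: [498.6, -264.3, 155.5]
ee_rot: [0.857, -0.515, 0.001, -0.001]
contact_force: [-0.1, 0.3, -0.4]
gripper_width: 60.2
grasp_force: 10.1
```

Request:
{"name": "drive_tool", "arguments": {"deltas": [[[0,0,0],[0,0,0]],[[0,0,0],[0,0,0]],[[0,0,0],[0,0,0]],[[0,0,0],[0,0,0]],[[0,0,0],[0,0,0]],[[0,0,0],[0,0,0]]], "claw": 5.0}}

```text
clock: 20.9
position: [498.8, -264.3, 155.5]
ee_rot: [0.857, -0.515, 0.001, -0.001]
contact_force: [-0.0, -0.6, -0.8]
gripper_width: 50.2
grasp_force: 11.1
```

```bash
cat > look.py <<'E'
from h import *
import sys
n,v0,v1,u0,u1=sys.argv[1],*map(int,sys.argv[2:6])
c=wcam(n); i=c['img'].astype(int)
def lab(p):
    r,g,b=p
    return 'O' if r>110 and r-b>70 else 'B' if b-r>30 else 'k' if max(p)<60 else 'w' if min(p)>150 else '.'
for v in range(v0,v1,6): print(v,''.join(lab(i[v,u]) for u in range(u0,u1,3)))
E
python3 look.py w8 150 300 170 392
```

```text
150 wwwwwwwwwwwwwwwwwwwww.................................................wwww
156 wwwwwwwwwwwwwwwwwwww.......................................ww.....wwwwwwww
162 wwwwwwwwwwwwwwww........................................wwwwwwwwwwwwwwwwww
168 .wwwwwwwwwwwwww...................wwwww..............wwwwwwwwwwwwwwwwwwwww
174 .wwwwwwwwwwwww....................wwwww............wwwwww..wwwwwwwwwwwwwww
180 wwwwwwwwwwwww.....................wwwww............wwwwww.wwwwwwwwwwwwwwww
186 wwwwwwwwwwww......................wwwww...........wwwwwwwwwwwwwwwwwwwwwwww
192 wwwwwwwwww..............BB.OOO....wwwww....OOO.BB.wwwwwwwwwwwwwwwwwwwwwwww
198 wwwwwwww................BB.OOO.....wwww....OOOOBBBwwwwwwwwwwwwwwwwwwwwwwww
204 wwwwww.................BBB.OOOO............OOOOBBB.wwwwwwwwwwwwwwwwwwwwwww
210 wwwww..................BBBBB.OO...........wO.BBBBBBwwwwwwwwwwwwwwwwwwwwwww
216 www....................BBBBBBBBBB........BBBBBBBBBBwwwwwwwwwwwwwwwwwwwwwww
222 ww.....................BBBBBBBBBBB......BBBBBBBBBBBwwwwwwwwwwwwwwwwwwwwwww
228 .......................BBBBBBBBBBB......BBBBBBBBBBBwwwwwwwwwwwwwwwwww
[... 174 characters left out ...]
............OOOOOOOO.BBBBBBB......BBBBBBB.OOOOOOOOO.wwwwwwwwwwwwwwww
252 ...............OOOOOOOOOOOO.BBBBBB......BBBBBBBOOOOOOOOOOOO....wwwwwwwwwww
258 ................OOOOOOOOOOO.BBBBBB......BBBBBBBOOOOOOOOOOOOk....wwwwwwwwww
264 .......kk.....k.OOOOOOOOOOO.BBBBB........BBBBBBOOOOOOOOOOOOkk.......wwwwww
270 w...kkkk.....kk.OOOOOOOOOOO.BBBB..........BBBB.OOOOOOOOOOO.kkk....kkkk.www
276 ww.kkkk.....kkkkOOOOOOOOOOO.BBB............BBB.OOOOOOOOOOO.kkkk....kkkk.ww
282 w.kkkk.....kkkkkOOOOOOOOOOO.BB...............B.OOOOOOOOOOO.kkkkk....kkkk.w
288 .kkkk.....kkkkkkOOOOOOOOOOO.B..................OOOOOOOOOOO.kkkkkk.....kkkk
294 kkkkkkk...kkkkkkOOOOOOOOOOO.www................OOOOOOOOOOOkkkkkkk...kkkkkk
```

Both jaws are opening evenly, with the fingers on the bars at 11 N. Squeezing further, then lifting.

Request:
{"name": "drive_tool", "arguments": {"deltas": [[[0,0,0],[0,0,0]],[[0,0,0],[0,0,0]],[[0,0,0],[0,0,0]],[[0,0,0],[0,0,0]],[[0,0,0],[0,0,0]],[[0,0,0],[0,0,0]]], "claw": 3.8}}

```text
clock: 21.55
position: [498.7, -264.3, 155.5]
ee_rot: [0.857, -0.515, 0.001, -0.001]
contact_force: [0.3, 0.4, 0.3]
gripper_width: 38.3
grasp_force: 12.4
```

```bash
python3 look.py w9 150 300 170 392
```

```text
150 wwwwwwwwwwwwwwwwwwwww.................................................wwww
156 wwwwwwwwwwwwwwwwwwww......................................w......wwwwwwwww
162 wwwwwwwwwwwwwwww........................................wwwwwwwwwwwwwwwwww
168 .wwwwwwwwwwwwww...................wwwww..............wwwwwwwwwwwwwwwwwwwww
174 .wwwwwwwwwwwww....................wwwww............wwwwww..wwwwwwwwwwwwwww
180 wwwwwwwwwwwww.....................wwwww.............wwwww.wwwwwwwwwwwwwwww
186 wwwwwwwwwwww......................wwwww............wwwwwwwwwwwwwwwwwwwwwww
192 wwwwwwwwww...........BB.OOOO......wwwww......OOOO.BBwwwwwwwwwwwwwwwwwwwwww
198 wwwwwwww.............BBBOOOO......wwwww......OOOOBBBwwwwwwwwwwwwwwwwwwwwww
204 wwwwww...............BBB.OOO................wOOOOBBBwwwwwwwwwwwwwwwwwwwwww
210 wwwww................BBBBBBBB.............wwBBBBBBBBwwwwwwwwwwwwwwwwwwwwww
216 www..................BBBBBBBBBBBB.......BBBBBBBBBBBBwwwwwwwwwwwwwwwwwwwwww
222 ww....................BBBBBBBBBBBB.....BBBBBBBBBBBBBwwwwwwwwwwwwwwwwwwwwww
228 ......................BBBBBBBBBBBB.....BBBBBBBBBBBBBwwwwwwwwwwwwwwwww
[... 174 characters left out ...]
...............OOOOOOOOOOO.B.....BBBOOOOOOOOOOOwwwwwwwwwwwwwwwwwwwww
252 .....................OOOOOOOOOOO.B.....BBBOOOOOOOOOOO.....wwwwwwwwwwwwwwww
258 ....................kOOOOOOOOOOO.B......BBOOOOOOOOOOO.k....wwwwwwwwwwwwwww
264 ...........kkk.....kkOOOOOOOOOOO.B......B.OOOOOOOOOOO.k.....kkk.wwwwwwwwww
270 w........kkkkk....kkkOOOOOOOOOOO..........OOOOOOOOOOOkkk.....kkkk..wwwwwww
276 www.....kkkkk....kkkkOOOOOOOOOOO..........OOOOOOOOOOOkkkk.....kkkkk...wwww
282 wwwwww.kkkkk.....kkkkOOOOOOOOOOO..........OOOOOOOOOOOkkkkk.....kkkk......w
288 wwwww.kkkkk.....kkkkk.OOOOOOOOOO..........OOOOOOOOOOOkkkkk.....kkkkk......
294 w.kkkkkkkkkkkk..kkkkk.OOOOOOOOOOO.........OOOOOOOOOOOkkkkk..kkkkkkkkkkkk..
```

Jaw gap is now about 36 mm, centred on the bar. Lifting.

Request:
{"name": "drive_tool", "arguments": {"deltas": [[[0,0,-0.5],[0,0,0]],[[0,0,-1],[0,0,0]],[[0,0,-1.5],[0,0,0]],[[0,0,-2],[0,0,0]],[[0,0,-2],[0,0,0]],[[0,0,0],[0,0,0]]]}}

```text
clock: 22.2
position: [500.7, -265.2, 229.7]
ee_rot: [0.858, -0.514, 0.005, -0.001]
contact_force: [0.8, -0.3, -0.0]
gripper_width: 38.3
grasp_force: 12.3
```

```bash
python3 look.py w10 180 312 190 374; python3 d.py 179.3 502 241 225
```

```text
180 wwwwwwww.....................wwww.......ww.wwwwwwwwwwwwwwwwwww
186 wwwwwww......................wwww.....wwww.wwwwwwwwwwwwwwwwwww
192 wwwww.........BBBOOOO........wwww....wwOOO.BB.wwwwwwwwwwwwwwww
198 wwww..........BBBOOOO........wwww...ww.OOO.BB.wwwwwwwwwwwwwwww
204 ww.............BB.OOO..............www.OOOBBBwwwwwwwwwwwwwwwww
210 ...............BBBBBBB................BBBBBBBwwwwwwwwwwwwwwwww
216 ...............BBBBBBBBBBB.......BBBBBBBBBBBBwwwwwwwwwwwwwwwww
222 ...............BBBBBBBBBBBBB.....BBBBBBBBBBBBwwwwwwwwwwwwwwwww
228 w..............BBBBBBBBBBBBB.....BBBBBBBBBBBB...wwwwwwwwwwwwww
234 ww.............BBBBBBBBBBBBB.....BBBBBBBBBBBB......wwwwwwwwwww
240 www..............BBBBBBBBBBB.....BBBBB.................wwwwwww
246 wwwwww....k....OOOOOOOOOO.BB.....BB.OOOOOOOOOO............wwww
252 wwwwwwwww.....OOOOOOOOOOOOBB.....BB.OOOOOOOOOOO........k......
258 wwwwwwww.....kOOOOOOOOOOOOB......BB.OOOOOOOOOOOk..............
264 wwww.kkk....kk.OOOOOOOOOOOB.......BOOOOOOOOOOOOkk....kkkk.....
270 ww.kkkk....kkk.OOOOOOOOOOO.w.ww...BOOOOOOOOOOO.kkk....kkkk....
276 w.kkkk.....kkk.OOOOOOOOOOOww.wwwww.OOOOOOOOOOO.kkk.....kkkk...
282 .kkkk.....kkkk.OOOOOOOOOOOwwwwwwwwwOOOOOOOOOOO.kkkk.....kkkkk.
288 kkkkk....kkkkk.OOOOOOOOOOOwwwwwwwwwOOOOOOOOOOO.kkkkk....kkkkkk
294 kkkkkkk...kkkkkOOOOOOOOOOOwwwwwwwwwOOOOOOOOOOOkkkkk...kkkkkkkk
300 kkkkkkkkkkkkkkkOOOOOOOOOOOwwwwwwwwwOOOOOOOOOOOkkkkkkkkkkkkkkkk
306 kkkkkkkkkkkkkkkOOOOOOOOOOOwwwwwwwwwOOOOOOOOOOOkkkkkkkkkkkkkkkk
22.25 [ 499.54 -264.53  227.42] [-0.2   0.26 -0.09 -0.   -1.22  0.69] turn [-0.33 -0.12 28.76] then shift cm [-50.55   0.37   0.24]
```

Clamp is held and follows the tool. Turning to the bracket yaw and carrying it across above everything.

Request:
{"name": "drive_tool", "arguments": {"deltas": [[[0,0,0],[0,0,7.2]],[[0,0,0],[0,0,7.2]],[[0,0,0],[0,0,7.2]],[[0,0,0],[0,0,7.2]],[[-2,0,0],[0,0,0]],[[-3.6,0,0],[0,0,0]],[[-3.6,0,0],[0,0,0]],[[-3.6,0,0],[0,0,0]],[[-3.6,0,0],[0,0,0]],[[-3.6,0,0],[0,0,0]],[[-3.6,0,0],[0,0,0]],[[-3.6,0,0],[0,0,0]]]}}

```text
clock: 23.45
position: [501.1, 9.0, 224.5]
ee_rot: [-0.703, 0.712, 0.0, 0.0]
contact_force: [0.3, 0.2, -0.4]
gripper_width: 38.2
grasp_force: 12.3
```

Request:
{"name": "drive_tool", "arguments": {"deltas": [[[-3.6,0,0],[0,0,0]],[[-3.6,0,0],[0,0,0]],[[-3.6,0,0],[0,0,0]],[[-3.6,0,0],[0,0,0]],[[-3.6,0,0],[0,0,0]],[[-3,0,0],[0,0,0]],[[-1.7,0,0],[0,0,0]],[[0,0,0],[0,0,0]],[[0,0,0],[0,0,0]]]}}

```text
clock: 24.35
position: [504.5, 234.1, 224.9]
ee_rot: [-0.703, 0.712, -0.0, -0.0]
contact_force: [-0.7, -0.3, -1.7]
gripper_width: 38.2
grasp_force: 12.3
```

```bash
python3 look.py w11 150 312 190 374; python3 d.py 179.4 504 241 227; python3 - <<'E'
from h import *
c=load('w11'); print(proj(c,place([504,240.6,-.01],[(-6,-18,100),(-6,18,100),(6,-30,100),(6,30,100),(0,0,100),(46,-30,8),(46,30,8)])).round(1).tolist())
E
```

```text
150 wwwwwwwwwwwwwwwwwwww..........................................
156 wwwwwwwwwwwwwwwwwwwwwwwwwwwww....kkkkkkkkkkkkkkkk.............
162 wwwwwwwwwwwwwwwwwwwwwwwwwwww..w..kkkkkkkkkkkk..kkk............
168 ww..wwwwwwwwwwwwwwwwwwwwwwwwww.kkkkkkkkkkkkk....kk............
174 wwwwwwwwwwwwwwwwwwwwwwwwwwwwww.kkkkkkkkkkkkkkkkkkk............
180 wwwwwwwwwwwwwwwwwwwwwwwwwwwwww.kkkkkkkkkkkkkkkkkkk............
186 wwwwwwwwwwwwwwwwwwwwwwwwwwwwww.kkkkkkkkkkkkkkkkkkk............
192 wwwwwwwwwwwwwwBBBOOOOwwwwwwwww.kkkkkkk.OOO.BBkkkk.............
198 wwwwwwwwwwwwww.BB.OOOwwwwwwwww.kkkkkkk.OOO.BBwwkk.............
204 wwwwwwwwwwwwww.BBBOOOwwwww........kkkk.OOOBBBw.kk.............
210 wwwwwwwwwwwwww.BBBBBBB.www........wwwBBBBBBBBwwwwwww..........
216 wwwwwwwwwwwwwwwBBBBBBBBBBBB......BBBBBBBBBBBBwwwwwwwww........
222 wwwwwwwwwwwwwwwBBBBBBBBBBBBB.....BBBBBBBBBBBBwwwwwwwwwww......
228 www.k.wwwwwwwwwBBBBBBBBBBBBB.....BBBBBBBBBBBBk.wwwwwwwwwww....
234 wwwwwwwwwwwwwwwBBBBBBBBBBBBB.....BBBBBBBBBBBBwwwwwwwwwwwwww...
240 wwwwwwwwwwwwwwwwwBBBBBBBBBBB.....BBBBB.....wwwwwwwwwwwwwwwwww.
246 wwwwwwwwwwwwww.OOOOOOOOO
[... 246 characters left out ...]
.kkkk.....kk.OOOOOOOOOOO.wwww...BOOOOOOOOOOO.kk.....kkkk.www
276 w.kkkk.....kkk.OOOOOOOOOOO.........OOOOOOOOOOO.kkk.....kkkk.ww
282 .kkkk.....kkkk.OOOOOOOOOOOwwwwwwwwwOOOOOOOOOOO.kkkk.....kkkk.w
288 kkkk......kkkk.OOOOOOOOOOOwwwwwwwwwOOOOOOOOOOO.kkkkk....kkkkkk
294 kkkkkkk...kkkk.OOOOOOOOOOOwwwwwwwww.OOOOOOOOOOkkkkk...kkkkkkkk
300 kkkkkkkkkkkkkkkOOOOOOOOOOOwwwwwwwwwOOOOOOOOOOOkkkkkkkkkkkkkkkk
306 kkkkkkkkkkkkkkkOOOOOOOOOOOwwwwwwwwwOOOOOOOOOOOkkkkkkkkkkkkkkkk
24.4 [504.66 233.69 225.19] [ 0.73  0.25 -0.11  0.   -1.21 -0.74] turn [-0.04 -0.03 -0.17] then shift cm [-0.73  0.07 -0.18]
[[287.1, 179.3], [287.0, 218.6], [273.4, 165.8], [273.9, 231.2], [280.3, 199.2], [239.3, 154.6], [241.0, 206.3]]
```

Picture columns confirm the screen/bracket joint (u≈280) sits midway between the open jaws (253 to 307). Shifting 7 mm and lowering.

Request:
{"name": "drive_tool", "arguments": {"deltas": [[[-0.7,0.05,1],[0,0,0]],[[0,0,1.5],[0,0,0]],[[0,0,1.5],[0,0,0]],[[0,0,1.5],[0,0,0]],[[0,0,1],[0,0,0]],[[0,0,0.7],[0,0,0]],[[0,0,0.5],[0,0,0]],[[0,0,0],[0,0,0]],[[0,0,0],[0,0,0]]]}}

```text
clock: 25.3
position: [505.1, 241.8, 149.1]
ee_rot: [-0.703, 0.712, -0.001, 0.001]
contact_force: [0.7, 0.0, -0.4]
gripper_width: 38.3
grasp_force: 12.3
```

```bash
python3 look.py w12 150 264 190 374; python3 d.py 179.4 504 241 148
```

```text
150 wwwwwwwwwww......ww...........................................
156 wwwwwwwwwwwwwwwwwwwwwwwwwwww.....kkkkkkkkkkkkkkkkk............
162 wwwwwwwwwwwwwwwwwwwwwwwwwwww.....kkkkkkkkkkkkkkkkkkkkkk.......
168 wwwwwwwwwwwwwwwwwwwwwwwwwwww...kkkkkkkkkkkkkkkk.....kkk.......
174 wwwwwwwwwwwwwwwwwwwwwwwwwwwwww.kkkkkkkkkkkkkkkk.....kkk.......
180 wwwwwwwwwwwwwwwwwwwwwwwwwwwwww.kkkkkkkkkkkkkkkkkkkkkkkk.......
186 wwwwwwwwwwwwwwwwwwwwwwwwwwwwww.kkkkkkkkkkkkkkkkkkkkkkk........
192 wwwwwwwwwwwwwwwBBOOOOwwwwwwwww.kkkkkkk.OOOOBBkkkkkkkkk........
198 wwwwwwwwwwwwwwwBB.OOOwwwwwwwww.kkkkkkk.OOO.BBkkkkkkkkk........
204 wwwwwwwwwwwwwwwBBBOOOwwwww........kkkk.OOOBBBkk...kkkk........
210 wwwwwwwwwwwwwwwBBBBBBBwwww.........kkBBBBBBBBk.....kkk........
216 wwwwwwwwwwwwwwwBBBBBBBBBBBB......BBBBBBBBBBBBkkk..kkkk........
222 wwwwwwwwwwwwwwwBBBBBBBBBBBBB.....BBBBBBBBBBBBwwwwww...........
228 wwwwwwwwwwwwwwwBBBBBBBBBBBBB.....BBBBBBBBBBBBwwwwwwww.........
234 wwwwwwwwwwwwwwwBBBBBBBBBBBBB.....BBBBBBBBBBBBwwwwwwwwww.......
240 wwwwwwwwwwwwwwwwwBBBBBBBBBBB.....BBBBB.....wwwww..wwwwwww.....
246 wwwwwwwwwwwwww.OOOOOOOOOO.BBwwwwwBB.OOOOOOOOOO.ww.wwwwwwww....
252 wwwwwwwwww....OOOOOOOOOOOOBBwwwwwBBOOOOOOOOOOOO....wwwwwwwww..
258 wwwwwwwww....kOOOOOOOOOOOOB.wwwwwBBOOOOOOOOOOOOk....wwwwwwwwww
25.35 [505.17 241.94 149.3 ] [ 0.74  0.31 -0.22  0.   -1.04 -0.75] turn [-0.17  0.06 -0.13] then shift cm [0.1  0.12 0.13]
```

Jaws straddle both plates with no contact force. Releasing gradually.

Request:
{"name": "drive_tool", "arguments": {"deltas": [[[0,0,0],[0,0,0]],[[0,0,0],[0,0,0]],[[0,0,0],[0,0,0]],[[0,0,0],[0,0,0]]], "claw": 5.2}}

```text
clock: 25.75
position: [504.8, 241.7, 148.8]
ee_rot: [-0.703, 0.712, -0.001, 0.001]
contact_force: [-0.4, -0.4, -1.3]
gripper_width: 52.2
grasp_force: 10.8
```

Request:
{"name": "drive_tool", "arguments": {"deltas": [[[0,0,0],[0,0,0]],[[0,0,0],[0,0,0]],[[0,0,0],[0,0,0]],[[0,0,0],[0,0,0]]], "claw": 6.1}}

```text
clock: 26.15
position: [504.7, 241.7, 148.7]
ee_rot: [-0.703, 0.712, -0.001, 0.001]
contact_force: [-0.3, -0.4, -1.2]
gripper_width: 60.8
grasp_force: 9.9
```

Request:
{"name": "drive_tool", "arguments": {"deltas": [[[0,0,0],[0,0,0]],[[0,0,0],[0,0,0]],[[0,0,0],[0,0,0]],[[0,0,0],[0,0,0]]], "claw": 6.8}}

```text
clock: 26.55
position: [504.9, 241.8, 148.9]
ee_rot: [-0.703, 0.712, -0.001, 0.001]
contact_force: [0.2, 0.3, 0.1]
gripper_width: 67.8
grasp_force: 0.0
```

```bash
python3 look.py w13 150 300 190 374
```

```text
150 wwwwwww....www................................................
156 wwwwwwwwwwwwwwwwwwwwwwwwwwww.....kkkkkkkkkkkkkkk.k............
162 wwwwwwwwwwwwwwwwwwwwwwwwwwww.....kkkkkkkkkkkkkkkkkkkkkk.......
168 wwwwwwwwwwwwwwwwwwwwwwwwwwww...kkkkkkkkkkkkkkkk.....kkk.......
174 wwwwwwwwwwwwwwwwwwwwwwwwwwwwwwwkkkkkkkkkkkkkkkk.....kkk.......
180 wwwwwwwwwwwwwwwwwwwwwwwwwwwwwwwkkkkkkkkkkkkkkkkkkkkkkkk.......
186 wwwwwwwwwwwwwwwwwwwwwwwwwwwwwwwkkkkkkkkkkkkkkkkkkkkkkk........
192 wwwwwwwwwwwwwwwwwwwwwwBB.OOOwwwkkkOOOBBkkkkkkkkkkkkkkk........
198 wwwwwwwwwwwwwwwwwwwwwBBBOOOOwwwkk.OOO.BBBkkkkkkkkkkkkk........
204 wwwwwwwwwwwwwwwwwwwwBBBBOOOOww.kk.OOO.BBBBkkkkk...kkkk........
210 wwwwwwwwwwwwwwwwwwwBBBBBOOO........OO.BBBBBkkk.....kkk........
216 wwwwwwwwwwwwwwwwwwwBBBBBBB.........OBBBBBBBkkkk...kkkk........
222 wwwwwwwwwwwwwwwwww.BBBBBBBB.......BBBBBBBBBwwwwwwww...........
228 wwwwwwwwwwwwwwwwwwBBBBBBBBB.......BBBBBBBBBwwwwwwwwww.........
234 wwwwwwwwwwwwwwwwwwBBBBBBBBB.......BBBBBBBBBwwwwwwwwwwww.......
240 wwwwwwwwwwwwwwwwBBBBBBBBBBB.......BBBBBBBBBBBwww..wwwwwww.....
246 wwww.OOOOOOO.BBBBBBBBBBBBBB.......BBBBBBBBBBBBB...wwwwwwww....
252 wwOOOOOOOOOOOOBBBBBBBBBBBBB..w.wwwBBBBBBBBBBBBBBOOOOOOOOOOOw..
258 .kOOOOOOOOOOOOBBBBBBBBBBBBB.wwwww.BBBBBBBBBBBBB.OOOOOOOOOOOOk.
264 kkOOOOOOOOOOOOBBBBBBBBBBBBBwwwwwwwBBBBBBBBBBBBB.OOOOOOOOOOOOkk
270 kkOOOOOOOOOOOOBBBBBBBBBBBw.wwwwwwwwwBBBBBBBBBBB.OOOOOOOOOOOOkk
276 kkOOOOOOOOOOOOBBBBBBBBBwwwwwwwwwwwwww.BBBBBBBBBOOOOOOOOOOOO.kk
282 kkOOOOOOOOOOOOBBBBBBBwwwwwwwwwwwwwwwwwwBBBBBBBBOOOOOOOOOOOOkkk
288 kkOOOOOOOOOOOO.BBBBwwwwwwwwwwwwwwwwwwwwwwBBBBBBOOOOOOOOOOOOkkk
294 kkOOOOOOOOOOOO.BB.wwwwwwwwwwww........wwwwwBBBBOOOOOOOOOOOOkkk
```

Clamp grips both plates symmetrically and the fingers are free. Opening fully and retreating upward.

Request:
{"name": "drive_tool", "arguments": {"deltas": [[[0,0,0],[0,0,0]],[[0,0,0],[0,0,0]],[[0,0,0],[0,0,0]],[[0,0,0],[0,0,0]]], "claw": 8.5}}

```text
clock: 27.0
position: [504.8, 241.7, 148.7]
ee_rot: [-0.703, 0.712, -0.001, 0.001]
contact_force: [-0.6, -0.3, -0.8]
gripper_width: 84.6
grasp_force: 0.0
```

Request:
{"name": "drive_tool", "arguments": {"deltas": [[[0,0,-1],[0,0,0]],[[0,0,-2],[0,0,0]],[[0,0,-3],[0,0,0]],[[0,0,-4],[0,0,0]],[[0,0,-4],[0,0,0]],[[0,0,0],[0,0,0]],[[0,0,0],[0,0,0]]]}}

```text
clock: 27.7
position: [504.7, 242.0, 290.4]
ee_rot: [-0.703, 0.712, -0.0, 0.002]
contact_force: [0.1, -0.6, -1.1]
gripper_width: 84.7
grasp_force: 0.0
```

```bash
python3 look.py w14 150 264 220 350; python3 - <<'E'
from h import *
np.set_printoptions(precision=1,suppress=True)
c=load('w14'); s=arm.read_state(); print(s['position'],s['contact_force'])
i=c['img'].astype(int); m=((i[:,:,0]>130)&(i[:,:,0]-i[:,:,2]>80)&(i[:,:,1]<170)).astype(np.uint8)
cs,_=cv2.findContours(m,cv2.RETR_EXTERNAL,cv2.CHAIN_APPROX_NONE)
for k in cs:
    if cv2.contourArea(k)>60: r=cv2.minAreaRect(k);print(r,onz(c,[r[0]],215))
print(proj(c,place([504,240.6,-.01],[(-6,-18,100),(-6,18,100),(6,-30,100),(6,30,100),(0,0,100),(46,-30,8),(46,30,8)])).tolist())
E
```

```text
150 .........wwww......ww..kkkkkkkkkk..kkk......
156 .........wwwwwww.....kkkkkkkkkkkk..kkk......
162 .........wwwwwww.....kkkkkkkkkkkkkkkkk......
168 .........wwwww.B.OO....OO.Bkkkkkkkkkkk......
174 ......w..wwww.BBB..wwww..BBBBkkkkkkkk.......
180 ...........ww.BBBBBwww.BBBBB.kk.www.k.......
186 ..ww...OOOOO.BBBBBBwww.BBBBBB.OOOOOkk.......
192 .......OOOOO.BBBBBBwww.BBBBBBOOOOOO.........
198 .......OOOOO.BBBBBBwww.BBBBBBOOOOOO.........
204 .wwwww.OOOOO.BBBB..www..BBBBBOOOOOO.........
210 .www...OOOOO.B.........ww..B.OOOOO.w........
216 .......OOOOO..w...........ww.OOOOO..........
222 ww.www.OOOOO..........wwwwww.OOOOO..w.......
228 ...www......w.................wwwww........w
234 w............w.......w.........w..........w.
240 .................w..ww........w.ww..ww....w.
246 ......w.......................w...w..ww.....
252 .w................wwwwwwww....w.............
258 ...wwwwwwwwwwwwwwwwwwwwwww...w.....w........
[504.1 241.5 288.8] [-0.1  0.3 -0.3]
((347.4300231933594, 320.510009765625), (25.73868751525879, 5.232590675354004), 81.8698959350586) [[450.2 340.8 215. ]]
((359.926605
[... 228 characters left out ...]
, 205.29983520507812), (16.116565704345703, 43.443416595458984), 3.2704880237579346) [[479.1 242.1 215. ]]
((247.0, 203.5), (43.0, 16.0), 90.0) [[529.5 240.1 215. ]]
((396.11541748046875, 190.25050354003906), (52.5975456237793, 42.40581130981445), 87.0643310546875) [[418.1 231.2 215. ]]
((69.76615142822266, 145.51834106445312), (126.25930786132812, 68.76919555664062), 85.51539611816406) [[657.1 194.9 215. ]]
[[286.7259639866116, 160.416623179392], [286.6664541306098, 193.785608070089], [275.26410002285866, 148.95827917068027], [275.62637093189136, 204.57337872486139], [281.07182803980925, 177.31780666102688], [245.67570150077808, 142.30962199651992], [246.92728158093075, 187.64236827446612]]
```

The clamp stands alone with its handle midpoint at about (504,241), over the bracket. The screen's foot is where predicted and the robot is clear. Handing in.

```bash
python3 -c "
from bench import arm
print(arm.job_done())"
```

```text
the job is handed in; nothing more can be done
None
```

I handed the job in at about 28 s on the robot clock: the white screen stands centred against the black bracket and the blue clamp holds both by itself. The camera and force readings agreed with that, but I had used all 10 picture views, so I checked the clamp from image values only, and the hand-in gave no verdict.

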